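Snap the idler roller back into its clips

ROBOT

A 6-joint arm with a two-finger parallel gripper is mounted at the origin on a cart in front of the work surface, level with it; the furniture and walls round the work are solid. World frame = base frame: x ahead of the robot, y to its left, z up, the work surface at z = 0. Lengths are in m, angles in rad, forces in N, time in s.
With the tool pointing down it reaches from about 0.325 to 0.875 m from the base axis. Payload 4.4 kg.
Tool frame: the origin (TCP) lies at the very end of the fingers, on their centre line; the grasp point (between the pads) lies behind it (pinch_z is the z of the grasp point in the tool frame, in m); z points along the fingers, y is the direction in which the jaws open and shut (so a half turn about z gives the same grasp; the last joint's range is limited). The gripper opens to 85 mm and grips with 20 to 120 N. Pads are 22 mm wide; open, the fingers measure 114 mm over their backs; the gripper's body (76 mm by 85 mm) begins 54 mm behind the grasp point. The pads swing forward as they close: fully open they stand 13 mm farther back than shut.
Start: joints at [1.161, 0.207, 1.542, -0, 1.393, -0.15], TCP at [0.148, 0.556, 0.231] pointing down, gripper open.
Joint ranges: [-2.73, 2.73], [-0.86, 2.22], [0.23, 2.46], [-1.11, 4.25], [0.08, 2.63], [-2.82, 2.82]. Speed limits (rad/s): [2.79, 2.79, 3.14, 3.14, 3.14, 3.14].

INTERFACE

Orientations are given as a 3x3 rotation matrix whose columns are the frame's x, y, z axes.
In Python, from workcell import observe, read_camera, calibration, job_done, pinch_z gives the robot as it stands.
- The arm moves only by the tool apply_moves, never from a script. Its argument "motion" is a list that holds one entry, the list of rows, each a list of 7 numbers: the finger opening in cm, from 0 to 8.54, then the shift along the tool's x, y, z in cm, then the turn, a rotation vector about the tool's x, y, z in degrees. A call has 1 to 5 rows; each row is the pose to reach, as a shift and turn from the pose commanded when the call began, along the tool's axes at that moment; what a row does not reach only later rows make up. A row lasts 1/12 s, in which the tool goes at most 41.7 mm and 7.16 degrees, less where a joint would pass 70% of its speed; a pose out of reach is approached as far as the arm can. A call with a gripper value outside its range is refused whole. The fingers move at their own pace and stop on an object; "force" is the grip in N (left out, the last holds). Time passes only in rows, so rows that repeat a pose let the fingers close. It gives the time, the measured TCP pose, the force and the opening at its end, in the units of the state.
- observe(): the state, without advancing time (a new reading comes with each control period).
- read_camera(name): name is "side" or "top" or "wrist"; returns the picture (420x560x3 uint8, red, green, blue); there is no depth.
- calibration(name): a dict with "vertical_fov" (degrees; the focal length in pixels is half the picture's height over the tangent of half this angle, whatever the lens; pixels are square), "cx", "cy" (the principal point, pixels), "k1" (the pictures are not rectified: a ray, as slopes to the right and down, at radius r is drawn at 1 + k1 r^2 times it, then the intrinsics apply), "view" (4x4, takes a point from world to camera coordinates). Camera axes: x right, y down, z forward; pixel columns grow to the right and rows downward; lengths in m; the calibration is good to about 2 mm. A picture is of the moment at which its call begins: read the wrist's pose just before it. calibration takes no time and is no camera call; for the wrist camera it gives the pose at the moment of the call.
- job_done(): hands the job in, once; it reports no verdict.
The state is a dict: "t": time; "joints": joint angles; "joint_velocities": joint speeds; "joint_torque": joint torques, N m; "tcp_pos": TCP position; "orientation": TCP orientation; "force": force on the tool from outside, world axes, zero at the start; "torque": the same for the moment, N m; "opening": opening from 0.0 (shut) to 1.0 (fully open).
Only numpy, scipy, OpenCV 4.12 (cv2) and the standard library are available. Lean on these libraries where they do the work, as an engineer would, in place of code of your own. Each camera call takes 0.05 s, during which the arm holds its last target. There are 200 camera calls.

TASK

Put the loose idler roller back on the little conveyor frame: set its two axle stubs over the empty pair of snap clips, feel along the axle until the roller's body drops in between the clips, and press it down until both ends have snapped fully home, like its fitted neighbour, then let go. The plastic clips take a firm thumb push but break if forced, so never lean on the roller while it is riding on top of a clip; leave the tools, the pen and the oil bottle round the frame where they are.

Things in the scene. Friction and masses are not known exactly. Their poses are not given: they have to be found in the camera images.
- frame: Fixed conveyor frame: two rails along its x, rubber feet. Origin on the bench under the middle of the empty front clip bracket's adjustment range; z up, y = roller axis. Fitted neighbour roller 110 mm off at +x. A roller fully home in the empty clips has its axis 72 mm above the origin, 32 mm above the bracket plate (top at 40 mm, 76 x 136 mm).
- roller_mid (a point): Centre of the loose roller, on its axis. Steel body 28 mm dia, 80 mm long, with a 14 mm dia axle stub 18 mm long at each end (116 mm overall), about 0.2 kg; lies on the bench, can roll. Its y axis is the roller's axis; either way round is right.
- roller_end_a (a point): On the roller's axis 46.5 mm from its centre at its -y end: the middle of the stub, where one clip grips.
- roller_end_b (a point): The same at the +y end of the roller.
- clip_span (a point): Fixed point of the frame on the home axis (72 mm up). The empty clips are C-shaped, 10 mm wide, centres 93 mm apart on one bracket bolted through slots: the pair stands up to 14 mm to either side of this point along the frame's y, and that shift is not measured. Body fits between the clips with 3 mm to spare in all; shifted more, its end lands on a clip.
- clip_mouth (a point): 11 mm above clip_span: axis height at which the stubs first touch the clips' lips (flared mouth 24 mm wide). If the body's end rides on a clip instead, the roller stops 18 to 20 mm above home, that end pushed up 1 mm or so. Snapping in takes about 10 N for both ends, then it drops to a hard seat; the clips bear 50 N in all, sideways squeeze included.
- roller: The loose roller as a whole; origin at its centre, like roller_mid.
- ratchet: Ratchet handle with black grip, 34 x 215 x 33 mm, long side along its y, origin under its middle. A bystander; it lies on one side of the frame, the roller on the other.
- wrench_13: Small combination wrench, 27 x 178 x 9 mm, long side along its y, lying in front of the frame. A bystander.
- oiler: Small standing oil bottle with pointed cap, 29 mm dia, 90 mm tall, origin under it. A bystander.
- marker: Black marker pen, 17 mm dia, 130 mm long along its y, on the bench. A bystander.
Not all that is in view belongs to the job. Leave any green or orange look-alike of the roller alone.

How it is judged:
By the outcome, as a careful person would: the job done as asked, in the order asked, and still so for the second after the job is handed in, with the robot touching nothing.
It also fails if it takes over 67 s, if anything falls off the work surface, if the arm or the gripper's body presses on something with over 40 N, if the wrist force passes 120 N, or if a joint passes its speed limit or range.

## Working session

There is one attempt and no reset: what is moved stays moved. The work goes in short steps, Python scripts to look and compute and a tool call to move; the robot and the scene stay as the last step left them, time stands still between calls to the robot, and variables do not carry over. Pictures are saved under pics/ and viewed, about 8 in all and at most 12, crops included, and the job is handed in when it is done.

Besides the shell and the picture viewer there is one more tool, called after ">>>" in YAML: its name, and indented under it one key for each argument. apply_moves: Moves the arm, as the interface text tells. Its arguments: {"type":"object","properties":{"motion":{"type":"array","items":{"type":"array","items":{"type":"array","items":{"type":"number"}}}},"force":{"type":"number"}},"required":["motion"]}

```bash
ls; mkdir -p pics; python3 - <<'E'
from workcell import *
import cv2
print(pinch_z, observe())
for n in("top","side","wrist"):
    c=calibration(n);print(n,c)
    cv2.imwrite(f"pics/{n}0.png",read_camera(n)[:,:,::-1])
E
```

```text
pics
-0.0187 {'t': 0.0, 'joints': array([ 1.16049712e+00,  2.07431964e-01,  1.54299041e+00,  3.22885725e-05,
        1.39346121e+00, -1.50493517e-01]), 'joint_velocities': array([ 1.23988414e-03,  4.07387070e-05, -7.39433726e-04, -8.87281730e-04,
        4.74719724e-04,  1.20657460e-03]), 'joint_torque': array([-1.50523974e-03, -3.83033216e+01, -2.91593385e+01, -3.17585045e-04,
        1.04567071e-02,  2.06365996e-06]), 'tcp_pos': array([0.14740426, 0.55499878, 0.23010166]), 'orientation': array([[-9.66438264e-01,  2.56897240e-01, -9.42957289e-04],
       [ 2.56898697e-01,  9.66436081e-01, -2.08810495e-03],
       [ 3.74879549e-04, -2.26026902e-03, -9.99997375e-01]]), 'force': array([ 0.42390434, -0.38603476, -0.18742973]), 'torque': array([-4.57117658e-05,  1.11596928e-02, -1.67398887e-02]), 'opening': 1.0011584032369494}
top {'vertical_fov': 57.15215569691796, 'cx': 282.80960157690924, 'cy': 214.04945058568634, 'k1': -0.10267530032747764, 'view': array([[ 0.00259683, -0.99993469, -0.01112961, -0.03389257],
       [-0.99433169, -0.00139897, -0.10631334,  0.54961113],
       [ 0.1062
[... 159 characters left out ...]
9.5465672461372, 'cy': 210.59863105258194, 'k1': -0.07737434658298596, 'view': array([[-0.83703136,  0.54707629, -0.00927562,  0.47564832],
       [ 0.48384192,  0.73215364, -0.47942471, -0.21132575],
       [-0.25549071, -0.40578145, -0.87753399,  1.44170491],
       [ 0.        ,  0.        ,  0.        ,  1.        ]])}
wrist {'vertical_fov': 63.85335360122498, 'cx': 280.0991924377619, 'cy': 211.39165637578094, 'k1': -0.060135634296758396, 'view': array([[ 0.25624406,  0.96660878, -0.00253752, -0.57374961],
       [ 0.91722639, -0.24232294,  0.31618877, -0.04342708],
       [ 0.30501594, -0.08334897, -0.9486929 ,  0.38055824],
       [ 0.        ,  0.        ,  0.        ,  1.        ]])}
```

View pics/top0.png

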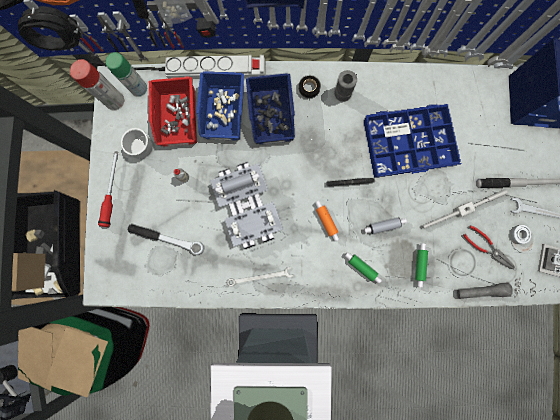

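View pics/side0.png

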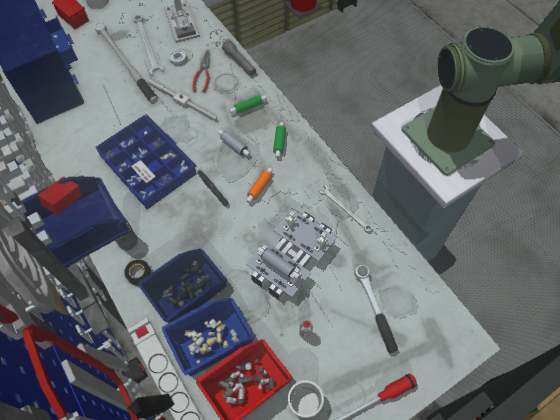

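```bash
python3 - <<'E'
import cv2,numpy as np
t=cv2.imread("pics/top0.png");s=cv2.imread("pics/side0.png")
a=cv2.resize(t[155:255,200:300],(500,500),interpolation=3)
b=cv2.resize(t[200:250,355:415],(300,250),interpolation=3)
cv2.imwrite("pics/c1.png",np.hstack([a,np.vstack([b,0*b])]))
a=cv2.resize(s[200:310,240:350],(550,550),interpolation=3)
b=cv2.resize(s[120:170,210:260],(250,250),interpolation=3)
cv2.imwrite("pics/c2.png",np.hstack([a,np.vstack([b,np.zeros((300,250,3),np.uint8)])]))
E
```

```text
(no output)
```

View pics/c1.png

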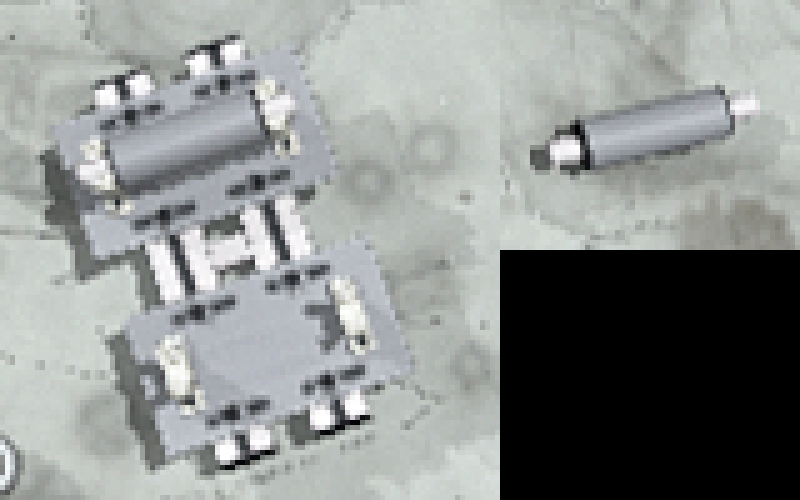

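View pics/c2.png

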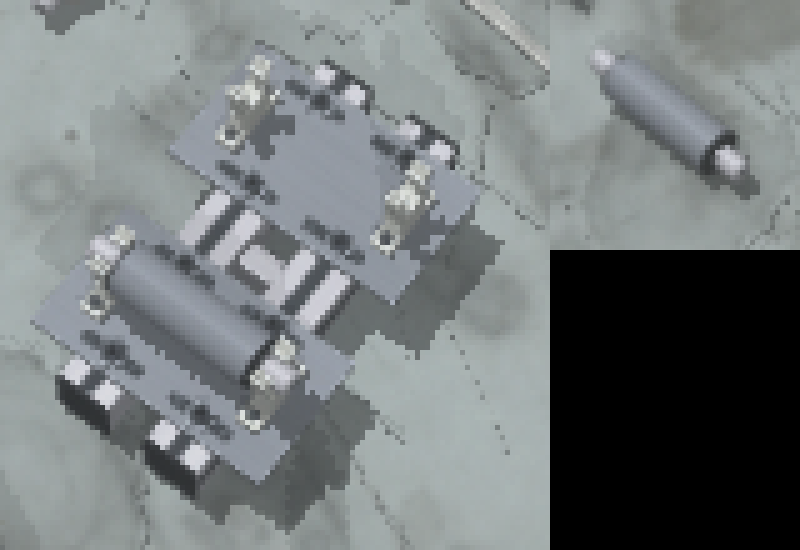

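```bash
cat >h.py <<'E'
import numpy as np,cv2
from workcell import *
def ray(c,uv):
    f=210/np.tan(np.radians(c["vertical_fov"])/2)
    d=np.array([(uv[0]-c["cx"])/f,(uv[1]-c["cy"])/f]);s=d.copy()
    for _ in range(20): s=d/(1+c["k1"]*(s@s))
    R=c["view"][:3,:3];return -R.T@c["view"][:3,3],R.T@np.r_[s,1]
def tri(obs):
    A=0;b=0
    L=[ray(c,u) for c,u in obs]
    for o,d in L:
        d=d/np.linalg.norm(d);P=np.eye(3)-np.outer(d,d);A=A+P;b=b+P@o
    x=np.linalg.solve(A,b)
    return x,max(np.linalg.norm(np.cross(x-o,d/np.linalg.norm(d))) for o,d in L)
def onz(c,uv,z):
    o,d=ray(c,uv);return o+d*(z-o[2])/d[2]
def proj(c,p):
    q=c["view"][:3,:3]@p+c["view"][:3,3];s=q[:2]/q[2];f=210/np.tan(np.radians(c["vertical_fov"])/2)
    s=s*(1+c["k1"]*(s@s));return np.array([c["cx"],c["cy"]])+f*s
E
python3 - <<'E'
from h import *
np.set_printoptions(precision=4,suppress=True)
T=calibration("top");S=calibration("side")
t=lambda x,y:(200+x/5-.4,155+y/5-.4); tr=lambda x,y:(355+(x-500)/5-.4,200+y/5-.4)
s=lambda x,y:(240+x/5-.4,200+y/5-.4); sr=lambda x,y:(210+(x-550)/5-.4,120+y/5-.4)
P={}
for n,a,b in [("c++",t(125,318),s(480,185)),]: pass
pl=[(125,318),(365,235),(415,362),(165,462)]; ps=[(395,303),(168,152),(258,42),(480,185)]
for a,b in zip(pl,ps): print("plate",tri([(T,t(*a)),(S,s(*b))]),onz(T,t(*a),.04),onz(S,s(*b),.04))
for a,b in [((182,375),(405,208)),((352,315),(248,100))]: print("clip",tri([(T,t(*a)),(S,s(*b))]))
for a,b in [((568,152),(732,158)),((750,102),(603,60))]: print("rol",tri([(T,tr(*a)),(S,sr(*b))]))
E
```

```text
plate (array([0.5366, 0.1196, 0.0376]), np.float64(0.0013310356175555709)) [0.5375 0.1183 0.04  ] [0.5363 0.1211 0.04  ]
plate (array([ 0.5818, -0.0064,  0.0371]), np.float64(0.00040853337335322777)) [ 0.581  -0.0063  0.04  ] [ 0.5828 -0.0055  0.04  ]
plate (array([ 0.5137, -0.0317,  0.0431]), np.float64(0.0012095895071353448)) [ 0.5149 -0.0325  0.04  ] [ 0.5118 -0.0323  0.04  ]
plate (array([0.4646, 0.0948, 0.041 ]), np.float64(0.0021888468469117317)) [0.4629 0.0963 0.04  ] [0.466  0.0931 0.04  ]
clip (array([0.5071, 0.0868, 0.0506]), np.float64(0.00011134970261505921))
clip (array([ 0.5382, -0.0008,  0.0552]), np.float64(0.0006259215027109168))
rol (array([ 0.5087, -0.2589,  0.0154]), np.float64(0.00036458485239437973))
rol (array([ 0.5347, -0.3568,  0.0155]), np.float64(0.0012978688054747988))
```

```bash
cat >>h.py <<'E'
from scipy.spatial.transform import Rotation as Ro
def go(x,y,z,yaw):
    """delta in tool axes (cm, deg); yaw = world heading of tool y, tool z down"""
    o=observe();R=o["orientation"]
    c,s=np.cos(np.radians(yaw)),np.sin(np.radians(yaw))
    G=np.array([[-s,c,0],[c,s,0],[0,0,-1]]).copy();G[:,0]=[-s,c,0];G[:,1]=[c,s,0]
    d=np.array([x,y,z])-o["tcp_pos"]
    print("t",round(o["t"],2),"tcp",o["tcp_pos"].round(4),"F",o["force"].round(1),"op",round(o["opening"],3))
    print("shift",(R.T@d*100).round(2),"rot",Ro.from_matrix(R.T@G).as_rotvec(degrees=True).round(2))
E
python3 -c "
from h import *
go(.522,.043,.25,20)"
```

```text
t 0.15 tcp [0.1475 0.5552 0.2304] F [-0.5 -0.1 -1.1] op 1.0
shift [-49.35 -39.88  -1.9 ] rot [-1.000e-01  3.000e-02  5.511e+01]
```

>>> apply_moves:
  motion:
    - [[8.5, -49.4, -39.9, -2, 0, 0, 55], [8.5, -49.4, -39.9, -2, 0, 0, 55], [8.5, -49.4, -39.9, -2, 0, 0, 55], [8.5, -49.4, -39.9, -2, 0, 0, 55], [8.5, -49.4, -39.9, -2, 0, 0, 55]]

```text
t: 0.57
tcp_pos: [0.271, 0.3859, 0.2376]
orientation: [[-0.629, 0.777, -0.0], [0.777, 0.629, -0.0], [-0.0, -0.0, -1.0]]
force: [1.5, -0.3, -0.1]
opening: 0.997
```

```bash
python3 -c "
from h import *
go(.522,.043,.25,20)"
```

```text
t 0.57 tcp [0.271  0.3859 0.2376] F [ 1.5 -0.3 -0.1] op 0.997
shift [-42.44  -2.08  -1.23] rot [-0.02  0.02 19.01]
```

>>> apply_moves:
  motion:
    - [[8.5, -42.4, -2, -1.2, 0, 0, 19], [8.5, -42.4, -2, -1.2, 0, 0, 19], [8.5, -42.4, -2, -1.2, 0, 0, 19], [8.5, -42.4, -2, -1.2, 0, 0, 19], [8.5, -42.4, -2, -1.2, 0, 0, 19]]

```text
t: 0.98
tcp_pos: [0.3954, 0.2186, 0.2437]
orientation: [[-0.347, 0.938, 0.0], [0.938, 0.347, 0.0], [0.0, 0.0, -1.0]]
force: [1.1, 1.9, 0.6]
opening: 0.991
```

```bash
python3 -c "
from h import *
go(.522,.043,.25,20)"
```

```text
t 0.98 tcp [0.3954 0.2186 0.2437] F [1.1 1.9 0.6] op 0.991
shift [-20.86   5.78  -0.63] rot [ 0.01 -0.01  0.3 ]
```

>>> apply_moves:
  motion:
    - [[8.5, -20.8, 5.8, -0.6, 0, 0, 0], [8.5, -20.8, 5.8, -0.6, 0, 0, 0], [8.5, -20.8, 5.8, -0.6, 0, 0, 0], [8.5, -20.8, 5.8, -0.6, 0, 0, 0], [8.5, -20.8, 5.8, -0.6, 0, 0, 0]]

```text
t: 1.4
tcp_pos: [0.5175, 0.0498, 0.2494]
orientation: [[-0.347, 0.938, -0.0], [0.938, 0.347, 0.0], [0.0, -0.0, -1.0]]
force: [0.2, 1.1, 0.3]
opening: 0.994
```

>>> apply_moves:
  motion:
    - [[8.5, 0, 0, 0, 0, 0, 0], [8.5, 0, 0, 0, 0, 0, 0], [8.5, 0, 0, 0, 0, 0, 0]]

```text
t: 1.65
tcp_pos: [0.5163, 0.0519, 0.2489]
orientation: [[-0.346, 0.938, -0.002], [0.938, 0.346, 0.001], [0.001, -0.001, -1.0]]
force: [-0.5, 0.5, -0.6]
opening: 0.997
```

```bash
python3 -c "
from h import *
c=calibration('wrist');im=read_camera('wrist')[:,:,::-1]
import pickle;pickle.dump(c,open('w1.pkl','wb'))
cv2.imwrite('pics/w1.png',im);
for p in [(.5071,.0868,.055),(.5382,-.0008,.055)]: print(proj(c,np.array(p)))
go(.522,-.308,.2,15)"
```

```text
[282.34861552 146.51033055]
[281.03184963 233.47392288]
t 1.7 tcp [0.516  0.0526 0.249 ] F [-0.3  0.4 -0.2] op 0.995
shift [-34.02 -11.97   4.88] rot [-0.07 -0.06  5.35]
```

View pics/w1.png

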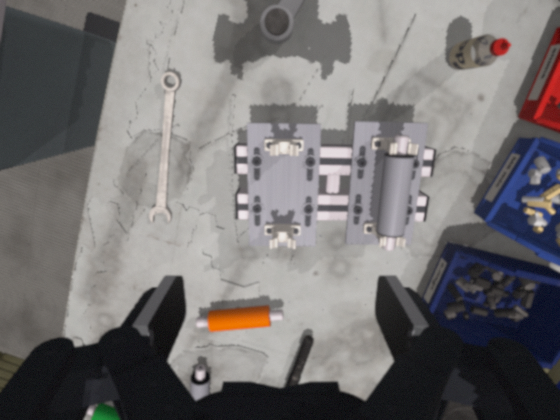

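>>> apply_moves:
  motion:
    - [[8.5, -34, -12, 0, 0, 0, 5.3], [8.5, -34, -12, 0, 0, 0, 5.3], [8.5, -34, -12, 0, 0, 0, 5.3], [8.5, -34, -12, 0, 0, 0, 5.3], [8.5, -34, -12, 0, 0, 0, 5.3]]

```text
t: 2.12
tcp_pos: [0.5196, -0.156, 0.2497]
orientation: [[-0.262, 0.965, 0.0], [0.965, 0.262, 0.0], [0.0, 0.0, -1.0]]
force: [1.5, -0.3, 0.2]
opening: 0.995
```

```bash
python3 -c "
from h import *
go(.522,-.308,.2,15)"
```

```text
t 2.12 tcp [ 0.5196 -0.156   0.2497] F [ 1.5 -0.3  0.2] op 0.995
shift [-14.73  -3.76   4.97] rot [ 0.02 -0.01  0.22]
```

>>> apply_moves:
  motion:
    - [[8.5, -14.7, -3.8, 5, 0, 0, 0], [8.5, -14.7, -3.8, 5, 0, 0, 0], [8.5, -14.7, -3.8, 5, 0, 0, 0], [8.5, -14.7, -3.8, 5, 0, 0, 0], [8.5, -14.7, -3.8, 5, 0, 0, 0]]

```text
t: 2.53
tcp_pos: [0.5198, -0.3115, 0.1965]
orientation: [[-0.256, 0.967, -0.004], [0.967, 0.256, -0.0], [0.001, -0.004, -1.0]]
force: [-0.9, 1.2, -0.2]
opening: 0.993
```

>>> apply_moves:
  motion:
    - [[8.5, 0, 0, 0, 0, 0, 0], [8.5, 0, 0, 0, 0, 0, 0], [8.5, 0, 0, 0, 0, 0, 0]]

```text
t: 2.78
tcp_pos: [0.5221, -0.3063, 0.2002]
orientation: [[-0.261, 0.965, 0.001], [0.965, 0.261, 0.0], [-0.0, 0.001, -1.0]]
force: [-0.4, -0.3, 0.3]
opening: 0.993
```

```bash
python3 -c "
from h import *
c=calibration('wrist');im=read_camera('wrist')[:,:,::-1]
import pickle;pickle.dump(c,open('w2.pkl','wb'))
for p in [(.5087,-.2589,.014),(.5347,-.3568,.014)]: print(proj(c,np.array(p)))
cv2.imwrite('pics/w2.png',cv2.resize(im[60:320,180:380],None,fx=2.3,fy=2.3,interpolation=3))
go(.522,-.308,.06,15)"
```

```text
[277.75940306 133.43763537]
[277.41973278 231.65775536]
t 2.83 tcp [ 0.5221 -0.3064  0.2004] F [ 0.3  0.1 -0.1] op 0.993
shift [-0.14 -0.07 14.04] rot [0.05 0.04 0.17]
```

View pics/w2.png

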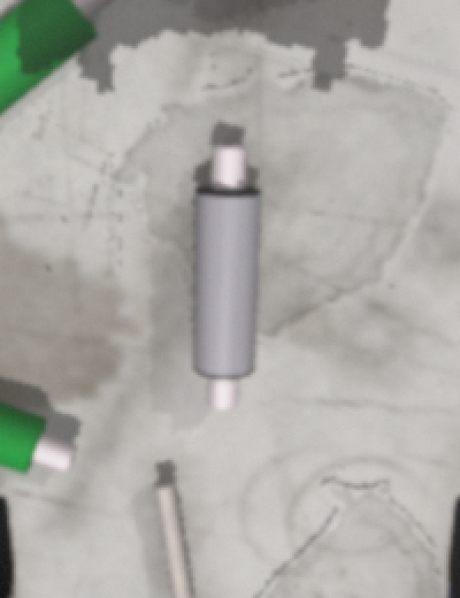

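```bash
python3 -c "
from h import *
import pickle;c=pickle.load(open('w2.pkl','rb'))
f=lambda x,y,z:onz(c,(180+x/2.3,60+y/2.3),z)
a=f(230.5,146,.016);b=f(222.5,409,.016);d=a-b
print(a,b,np.linalg.norm(d),(a+b)/2,np.degrees(np.arctan2(-d[0],d[1])))
a=f(228,191,.02);b=f(223.5,377,.02);print((a+b)/2,np.linalg.norm(a-b))
m=(f(230.5,146,.016)+f(222.5,409,.016))/2
go(m[0],m[1],.05,15)"
```

```text
[ 0.50849106 -0.24914821  0.016     ] [ 0.5356273  -0.36295128  0.016     ] 0.11699365571590231 [ 0.52205918 -0.30604974  0.016     ] 13.411680511683848
[ 0.52191689 -0.30647339  0.02      ] 0.08195775383574762
t 2.83 tcp [ 0.5221 -0.3064  0.2004] F [ 0.3  0.1 -0.1] op 0.993
shift [ 5.000e-02 -1.000e-02  1.504e+01] rot [0.05 0.04 0.17]
```

>>> apply_moves:
  motion:
    - [[8.5, 0, 0, 3, 0, 0, 1.6], [8.5, 0, 0, 7, 0, 0, 1.6], [8.5, 0, 0, 11, 0, 0, 1.6], [8.5, 0, 0, 14, 0, 0, 1.6], [8.5, 0, 0, 16, 0, 0, 1.6]]

```text
t: 3.25
tcp_pos: [0.52, -0.3052, 0.0365]
orientation: [[-0.234, 0.972, -0.004], [0.972, 0.234, 0.003], [0.004, -0.003, -1.0]]
force: [1.2, 0.2, -0.5]
opening: 0.993
```

>>> apply_moves:
  motion:
    - [[8.5, 0, 0, 1, 0, 0, 0], [8.5, 0, 0, 2, 0, 0, 0], [8.5, 0, 0, 3, 0, 0, 0], [8.5, 0, 0, 3.4, 0, 0, 0], [8.5, 0, 0, 3.4, 0, 0, 0]]

```text
t: 3.67
tcp_pos: [0.5216, -0.3083, 0.0056]
orientation: [[-0.232, 0.973, 0.0], [0.973, 0.232, -0.0], [-0.0, 0.0, -1.0]]
force: [-1.2, 0.1, -0.7]
opening: 0.997
```

>>> apply_moves:
  motion:
    - [[8.5, 0, 0, 0, 0, 0, 0], [8.5, 0, 0, 0, 0, 0, 0]]

```text
t: 3.83
tcp_pos: [0.5223, -0.3092, 0.0068]
orientation: [[-0.232, 0.973, 0.002], [0.973, 0.232, -0.002], [-0.002, 0.002, -1.0]]
force: [1.2, -0.2, -0.5]
opening: 0.991
```

>>> apply_moves:
  motion:
    - [[8.5, 0.27, 0, 0.3, 0, 0, 0], [5, 0.27, 0, 0.3, 0, 0, 0], [2, 0.27, 0, 0.3, 0, 0, 0], [2, 0.27, 0, 0.3, 0, 0, 0], [2, 0.27, 0, 0.3, 0, 0, 0]]
  force: 50

```text
t: 4.25
tcp_pos: [0.5208, -0.3058, 0.0026]
orientation: [[-0.232, 0.973, 0.0], [0.973, 0.232, -0.0], [-0.0, 0.0, -1.0]]
force: [0.1, 0.1, 0.1]
opening: 0.445
```

>>> apply_moves:
  motion:
    - [[2, 0, 0, 0, 0, 0, 0], [2, 0, 0, 0, 0, 0, 0], [2, 0, 0, 0, 0, 0, 0], [2, 0, 0, 0, 0, 0, 0], [2, 0, 0, 0, 0, 0, 0]]

```text
t: 4.67
tcp_pos: [0.5209, -0.306, 0.0028]
orientation: [[-0.232, 0.973, 0.0], [0.973, 0.232, -0.0], [-0.0, 0.0, -1.0]]
force: [-1.0, 1.0, 2.1]
opening: 0.311
```

>>> apply_moves:
  motion:
    - [[2, 0, 0, 0, 0, 0, 0], [2, 0, 0, 0, 0, 0, 0], [2, 0, 0, -3, 0, 0, 0], [2, 0, 0, -7, 0, 0, 0], [2, 0, 0, -11, 0, 0, 0]]
  force: 90

```text
t: 5.08
tcp_pos: [0.5187, -0.304, 0.1105]
orientation: [[-0.232, 0.973, -0.005], [0.973, 0.232, 0.004], [0.006, -0.004, -1.0]]
force: [0.8, -0.6, -2.1]
opening: 0.296
```

>>> apply_moves:
  motion:
    - [[2, 0, 0, -4, 0, 0, 0], [2, 0, 0, -7, 0, 0, 0], [2, 0, 0, -7, 0, 0, 0], [2, 0, 0, -7, 0, 0, 0]]

```text
t: 5.42
tcp_pos: [0.5218, -0.3065, 0.1844]
orientation: [[-0.232, 0.973, 0.003], [0.973, 0.232, -0.003], [-0.003, 0.003, -1.0]]
force: [-0.4, 1.1, -2.6]
opening: 0.295
```

```bash
python3 -c "
from h import *
c=calibration('wrist');im=read_camera('wrist')[:,:,::-1]
import pickle;pickle.dump(c,open('w3.pkl','wb'))
cv2.imwrite('pics/w3.png',im)
go(.5227,.043,.19,20.3)"
```

```text
t 5.47 tcp [ 0.5203 -0.3053  0.1817] F [-0.4  0.5 -4.3] op 0.295
shift [33.83  8.31 -0.8 ] rot [-0.04 -0.06 -6.89]
```

View pics/w3.png

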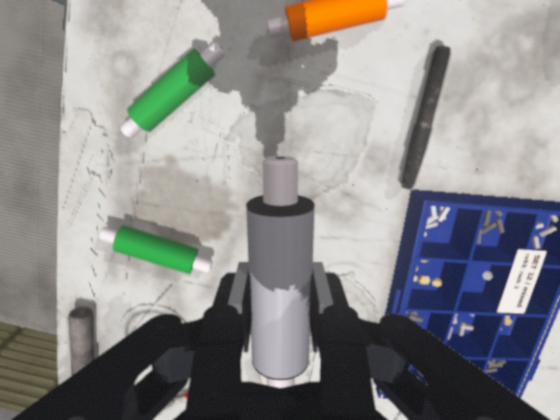

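```bash
python3 -c "
from h import *
import pickle;c=pickle.load(open('w3.pkl','rb'))
p=np.array([.5203,-.3053,.1817]);R=np.array([[-.232,.973,.003],[.973,.232,-.003],[-.003,.003,-1]])
for n,v in [('tip bottom',(.058,0,-.0045)),('tip top',(.058,0,-.0185)),('face top',(.04,0,-.0255)),('face bot',(.04,0,.0025)),('far top',(-.04,0,-.0255)),('far tip',(-.058,0,-.0185))]:
    print(n,[proj(c,p+R@(np.array(v)+[e,0,0])).round(1).tolist() for e in(-.002,0,.002)])"
```

```text
tip bottom [[273.2, 156.7], [273.2, 151.9], [273.2, 147.1]]
tip top [[272.5, 162.7], [272.5, 157.4], [272.5, 152.1]]
face top [[272.5, 213.4], [272.4, 208.4], [272.4, 203.3]]
face bot [[273.8, 193.6], [273.7, 189.4], [273.7, 185.1]]
far top [[273.7, 378.3], [273.7, 375.0], [273.7, 371.6]]
far tip [[274.2, 395.1], [274.2, 392.1], [274.1, 389.1]]
```

>>> apply_moves:
  motion:
    - [[2, 33.8, 8.3, 0, 0, 0, -6.9], [2, 33.8, 8.3, 0, 0, 0, -6.9], [2, 33.8, 8.3, 0, 0, 0, -6.9], [2, 33.8, 8.3, 0, 0, 0, -6.9], [2, 33.8, 8.3, 0, 0, 0, -6.9]]

```text
t: 5.88
tcp_pos: [0.5194, -0.0949, 0.1786]
orientation: [[-0.346, 0.938, -0.007], [0.938, 0.346, 0.003], [0.005, -0.005, -1.0]]
force: [0.2, 0.1, -2.5]
opening: 0.297
```

```bash
python3 -c "
from h import *
go(.5223,.044,.12,20.4)"
```

```text
t 5.88 tcp [ 0.5194 -0.0949  0.1786] F [ 0.2  0.1 -2.5] op 0.297
shift [12.9   5.11  5.9 ] rot [-0.31 -0.28 -0.15]
```

>>> apply_moves:
  motion:
    - [[2, 12.9, 5.1, 0, 0, 0, 0], [2, 12.9, 5.1, 0, 0, 0, 0], [2, 12.9, 5.1, 0, 0, 0, 0], [2, 12.9, 5.1, 3, 0, 0, 0], [2, 12.9, 5.1, 5.9, 0, 0, 0]]

```text
t: 6.3
tcp_pos: [0.5244, 0.0454, 0.1216]
orientation: [[-0.352, 0.936, -0.001], [0.936, 0.352, 0.002], [0.002, 0.0, -1.0]]
force: [-0.2, -0.5, -3.2]
opening: 0.296
```

>>> apply_moves:
  motion:
    - [[2, 0, 0, 0, 0, 0, 0], [2, 0, 0, 0, 0, 0, 0], [2, 0, 0, 0, 0, 0, 0]]

```text
t: 6.55
tcp_pos: [0.5247, 0.0408, 0.1228]
orientation: [[-0.346, 0.938, -0.002], [0.938, 0.346, 0.0], [0.001, -0.002, -1.0]]
force: [0.3, -0.1, -2.1]
opening: 0.296
```

```bash
python3 -c "
from h import *
c=calibration('wrist');im=read_camera('wrist')[:,:,::-1]
import pickle;pickle.dump(c,open('w4.pkl','wb'))
cv2.imwrite('pics/w4.png',cv2.resize(im[60:420,150:410],None,fx=1.65,fy=1.65,interpolation=3));cv2.imwrite('pics/s4.png',read_camera('side')[:,:,::-1])
go(.5223,.044,.095,20.4)"
```

```text
t 6.65 tcp [0.5265 0.0403 0.1248] F [ 0.7 -0.3 -1.8] op 0.298
shift [ 0.49 -0.27  2.98] rot [ 0.12  0.06 -0.17]
```

View pics/w4.png

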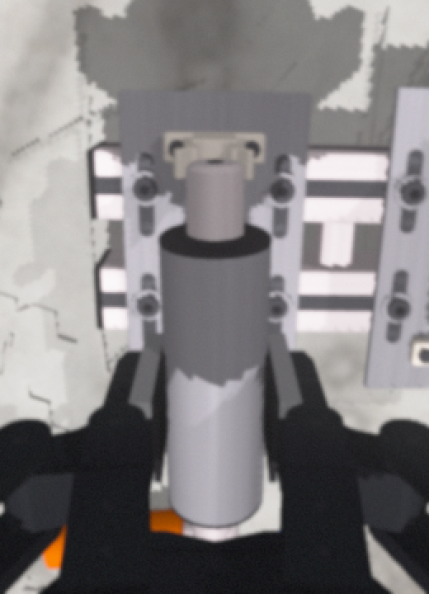

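>>> apply_moves:
  motion:
    - [[2, 0.2, 0, 1, 0, 0, 0], [2, 0.2, 0, 2, 0, 0, 0], [2, 0.2, 0, 2.6, 0, 0, 0], [2, 0.2, 0, 2.6, 0, 0, 0], [2, 0.2, 0, 2.6, 0, 0, 0]]

```text
t: 7.07
tcp_pos: [0.5238, 0.043, 0.0966]
orientation: [[-0.347, 0.938, -0.002], [0.938, 0.347, 0.0], [0.001, -0.002, -1.0]]
force: [0.7, 0.5, -1.8]
opening: 0.295
```

>>> apply_moves:
  motion:
    - [[2, 0, 0, 0, 0, 0, 0], [2, 0, 0, 0, 0, 0, 0], [2, 0, 0, 0, 0, 0, 0]]

```text
t: 7.32
tcp_pos: [0.525, 0.0431, 0.0979]
orientation: [[-0.347, 0.938, 0.001], [0.938, 0.347, -0.0], [-0.0, 0.001, -1.0]]
force: [0.9, -0.2, -2.1]
opening: 0.293
```

```bash
python3 -c "
from h import *
L=[]
for i in range(4):
    read_camera('wrist');o=observe();L.append(o['tcp_pos']);print(o['tcp_pos'].round(4),o['force'].round(1),o['torque'].round(3))
m=np.mean(L,0);print(m,o['orientation'].T@(np.array([.5223,.044,.09])-m))"
```

```text
[0.525  0.0431 0.0979] [ 0.   0.1 -2.1] [-0.02  -0.032 -0.024]
[0.5249 0.0431 0.0979] [ 0.6 -0.2 -2.2] [-0.048  0.069  0.029]
[0.5248 0.0431 0.0978] [-0.1 -0.7 -2.4] [ 0.007 -0.008  0.006]
[0.5248 0.0431 0.0977] [ 0.2  0.8 -2.3] [0.033 0.029 0.011]
[0.52484983 0.04312529 0.09784727] [ 0.00170678 -0.00209104  0.00784608]
```

>>> apply_moves:
  motion:
    - [[2, 0, -0.05, 0.7, 0, 0, 0], [2, 0, -0.05, 1.2, 0, 0, 0], [2, 0, -0.05, 1.4, 0, 0, 0], [2, 0, -0.05, 1.4, 0, 0, 0], [2, 0, -0.05, 1.4, 0, 0, 0]]

```text
t: 7.93
tcp_pos: [0.5237, 0.043, 0.083]
orientation: [[-0.347, 0.938, -0.001], [0.938, 0.347, 0.0], [0.0, -0.001, -1.0]]
force: [-0.4, 0.0, -2.2]
opening: 0.297
```

>>> apply_moves:
  motion:
    - [[2, 0, 0, 0.1, 0, 0, 0], [2, 0, 0, 0.1, 0, 0, 0], [2, 0, 0, 0.2, 0, 0, 0], [2, 0, 0, 0.2, 0, 0, 0]]

```text
t: 8.27
tcp_pos: [0.5242, 0.043, 0.0815]
orientation: [[-0.347, 0.938, 0.0], [0.938, 0.347, -0.0], [-0.0, 0.0, -1.0]]
force: [-1.2, 0.5, -2.0]
opening: 0.296
```

```bash
cat >f.py <<'E'
from h import *
L=[];F=[];Q=[]
for i in range(4):
    o=observe();R=o['orientation'];L.append(o['tcp_pos']);F.append(R.T@o['force']);Q.append(R.T@o['torque']);read_camera('wrist')
print(o['t'],np.mean(L,0).round(4),'Ftool',np.mean(F,0).round(1),'Qtool',np.mean(Q,0).round(3))
E
python3 f.py
```

```text
8.4167 [0.5241 0.043  0.0816] Ftool [-0.1 -0.5  2.6] Qtool [ 0.001  0.005 -0.016]
```

>>> apply_moves:
  motion:
    - [[2, 0, 0, 0.1, 0, 0, 0], [2, 0, 0, 0.1, 0, 0, 0], [2, 0, 0, 0.15, 0, 0, 0], [2, 0, 0, 0.2, 0, 0, 0], [2, 0, 0, 0.2, 0, 0, 0]]

```text
t: 8.88
tcp_pos: [0.524, 0.0429, 0.0794]
orientation: [[-0.347, 0.938, -0.0], [0.938, 0.347, -0.0], [0.0, -0.0, -1.0]]
force: [-0.2, -0.4, -2.1]
opening: 0.298
```

```bash
python3 f.py
```

```text
9.0333 [0.5241 0.0429 0.0794] Ftool [-0.3 -0.2  2.4] Qtool [ 0.026  0.011 -0.018]
```

>>> apply_moves:
  motion:
    - [[2, 0, 0, 0.05, 0, 0, 0], [2, 0, 0, 0.1, 0, 0, 0], [2, 0, 0, 0.1, 0, 0, 0], [2, 0, 0, 0.15, 0, 0, 0], [2, 0, 0, 0.15, 0, 0, 0]]

```text
t: 9.5
tcp_pos: [0.524, 0.043, 0.0779]
orientation: [[-0.347, 0.938, -0.0], [0.938, 0.347, 0.0], [0.0, -0.0, -1.0]]
force: [0.2, 0.2, -3.1]
opening: 0.294
```

```bash
python3 f.py
```

```text
9.65 [0.5241 0.043  0.078 ] Ftool [-0.2  0.1  2.8] Qtool [-0.016  0.003 -0.001]
```

>>> apply_moves:
  motion:
    - [[2, 0, 0, 0.05, 0, 0, 0], [2, 0, 0, 0.1, 0, 0, 0], [2, 0, 0, 0.1, 0, 0, 0], [2, 0, 0, 0.15, 0, 0, 0], [2, 0, 0, 0.15, 0, 0, 0]]

```text
t: 10.12
tcp_pos: [0.524, 0.0429, 0.0764]
orientation: [[-0.347, 0.938, -0.0], [0.938, 0.347, 0.0], [0.0, -0.0, -1.0]]
force: [0.0, 0.7, -2.9]
opening: 0.295
```

```bash
python3 f.py
```

```text
10.2667 [0.5241 0.043  0.0765] Ftool [0.6 0.  2.1] Qtool [ 0.005 -0.017  0.006]
```

>>> apply_moves:
  motion:
    - [[2, 0, 0, 0.05, 0, 0, 0], [2, 0, 0, 0.1, 0, 0, 0], [2, 0, 0, 0.15, 0, 0, 0], [2, 0, 0, 0.2, 0, 0, 0], [2, 0, 0, 0.2, 0, 0, 0]]

```text
t: 10.73
tcp_pos: [0.524, 0.0429, 0.0744]
orientation: [[-0.347, 0.938, -0.0], [0.938, 0.347, -0.0], [0.0, -0.0, -1.0]]
force: [0.7, -0.3, -2.4]
opening: 0.293
```

```bash
python3 f.py
```

```text
10.8833 [0.5241 0.0429 0.0745] Ftool [-0.1  0.1  1.7] Qtool [0.013 0.023 0.03 ]
```

>>> apply_moves:
  motion:
    - [[2, 0, 0, 0.05, 0, 0, 0], [2, 0, 0, 0.1, 0, 0, 0], [2, 0, 0, 0.15, 0, 0, 0], [2, 0, 0, 0.2, 0, 0, 0], [2, 0, 0, 0.2, 0, 0, 0]]

```text
t: 11.35
tcp_pos: [0.5243, 0.0427, 0.0735]
orientation: [[-0.347, 0.938, 0.0], [0.938, 0.347, -0.001], [-0.001, -0.0, -1.0]]
force: [-3.4, -1.1, 5.1]
opening: 0.293
```

```bash
python3 f.py
```

```text
11.5 [0.5243 0.0427 0.0735] Ftool [ 0.8 -3.5 -5.7] Qtool [ 0.519 -0.018  0.023]
```

>>> apply_moves:
  motion:
    - [[2, 0, 0, -0.15, 0, 0, 0], [2, 0, -0.15, -0.15, 0, 0, 0], [2, 0, -0.15, -0.1, 0, 0, 0], [2, 0, -0.15, -0.05, 0, 0, 0], [2, 0, -0.15, 0, 0, 0, 0]]

```text
t: 11.97
tcp_pos: [0.5228, 0.0425, 0.0726]
orientation: [[-0.347, 0.938, 0.0], [0.938, 0.347, 0.0], [0.0, 0.0, -1.0]]
force: [-1.0, -0.9, 2.1]
opening: 0.296
```

```bash
python3 f.py
```

```text
12.1167 [0.5228 0.0425 0.0726] Ftool [ 0.6 -0.7 -1. ] Qtool [0.168 0.027 0.142]
```

>>> apply_moves:
  motion:
    - [[2, 0, -0.07, 0, 0, 0, 0], [2, 0, -0.07, 0.05, 0, 0, 0], [2, 0, -0.07, 0.1, 0, 0, 0], [2, 0, -0.07, 0.1, 0, 0, 0]]

```text
t: 12.5
tcp_pos: [0.5227, 0.0421, 0.0721]
orientation: [[-0.347, 0.938, 0.001], [0.938, 0.347, -0.0], [-0.001, 0.001, -1.0]]
force: [-1.7, -0.0, 3.5]
opening: 0.299
```

```bash
python3 f.py
```

```text
12.65 [0.5227 0.0421 0.0721] Ftool [ 0.6 -1.  -4.1] Qtool [0.035 0.007 0.265]
```

>>> apply_moves:
  motion:
    - [[2, 0, 0, -0.1, 0, 0, 0], [2, 0, -0.03, -0.1, 0, 0, 1.5], [2, 0, -0.03, -0.05, 0, 0, 1.5], [2, 0, -0.03, 0, 0, 0, 1.5], [2, 0, -0.03, 0.03, 0, 0, 1.5]]

```text
t: 13.12
tcp_pos: [0.5225, 0.0421, 0.0718]
orientation: [[-0.324, 0.946, 0.001], [0.946, 0.324, -0.0], [-0.001, 0.001, -1.0]]
force: [0.1, 0.1, 5.4]
opening: 0.294
```

```bash
python3 f.py
```

```text
13.2667 [0.5224 0.0421 0.0717] Ftool [ 0.   1.1 -4.9] Qtool [-0.164  0.011 -0.207]
```

>>> apply_moves:
  motion:
    - [[2, 0, 0, -0.1, 0, 0, 0], [2, 0, 0.02, -0.1, 0, 0, -0.65], [2, 0, 0.02, 0, 0, 0, -0.65], [2, 0, 0.02, 0.05, 0, 0, -0.65], [2, 0, 0.02, 0.05, 0, 0, -0.65]]

```text
t: 13.73
tcp_pos: [0.5224, 0.0422, 0.0714]
orientation: [[-0.333, 0.943, 0.001], [0.943, 0.333, 0.0], [-0.0, 0.001, -1.0]]
force: [1.5, 0.8, 5.3]
opening: 0.296
```

```bash
python3 f.py
```

```text
13.8833 [0.5224 0.0422 0.0714] Ftool [ 0.4  1.1 -5.6] Qtool [-0.192  0.089  0.011]
```

>>> apply_moves:
  motion:
    - [[2, 0, 0.03, 0.05, 0, 0, 0], [2, 0, 0.03, 0.1, 0, 0, 0], [2, 0, 0.03, 0.1, 0, 0, 0]]

```text
t: 14.18
tcp_pos: [0.5226, 0.0421, 0.0708]
orientation: [[-0.333, 0.943, 0.0], [0.943, 0.333, -0.0], [-0.0, 0.0, -1.0]]
force: [-0.5, 0.1, 8.8]
opening: 0.296
```

```bash
python3 f.py
```

```text
14.3333 [0.5226 0.0421 0.0708] Ftool [ 0.4 -0.5 -9.2] Qtool [0.102 0.068 0.014]
```

>>> apply_moves:
  motion:
    - [[2, 0, -0.01, 0.05, 0, 0, 0], [2, 0, -0.01, 0.1, 0, 0, 0], [2, 0, -0.01, 0.1, 0, 0, 0]]

```text
t: 14.63
tcp_pos: [0.5227, 0.042, 0.0702]
orientation: [[-0.333, 0.943, 0.001], [0.943, 0.333, -0.0], [-0.001, 0.001, -1.0]]
force: [-1.4, 0.3, 10.9]
opening: 0.298
```

```bash
python3 f.py
```

```text
14.7833 [0.5227 0.042  0.0702] Ftool [  0.8  -1.3 -11.1] Qtool [0.171 0.109 0.04 ]
```

>>> apply_moves:
  motion:
    - [[2, 0, -0.03, 0.05, 0, 0, 0], [2, 0, -0.03, 0.1, 0, 0, 0], [2, 0, -0.03, 0.15, 0, 0, 0], [2, 0, -0.03, 0.15, 0, 0, 0]]

```text
t: 15.17
tcp_pos: [0.5227, 0.0418, 0.0688]
orientation: [[-0.333, 0.943, 0.001], [0.943, 0.333, -0.0], [-0.001, 0.001, -1.0]]
force: [-0.9, -0.3, 11.6]
opening: 0.294
```

```bash
python3 f.py
```

```text
15.3167 [0.5227 0.0418 0.0688] Ftool [ -0.4  -0.7 -11.2] Qtool [0.138 0.014 0.009]
```

>>> apply_moves:
  motion:
    - [[2, 0, -0.02, 0.05, 0, 0, 0], [2, 0, -0.02, 0.1, 0, 0, 0], [2, 0, -0.02, 0.15, 0, 0, 0], [2, 0, -0.02, 0.2, 0, 0, 0], [2, 0, -0.02, 0.2, 0, 0, 0]]

```text
t: 15.78
tcp_pos: [0.5222, 0.0421, 0.0653]
orientation: [[-0.333, 0.943, 0.001], [0.943, 0.333, 0.0], [-0.0, 0.001, -1.0]]
force: [4.4, 0.8, -0.8]
opening: 0.299
```

```bash
python3 f.py
```

```text
15.9333 [0.5221 0.0422 0.065 ] Ftool [-0.6  5.1  1. ] Qtool [-0.804 -0.064 -0.001]
```

>>> apply_moves:
  motion:
    - [[2, 0, 0.05, 0.05, 0, 0, 0], [2, 0, 0.06, 0.1, 0, 0, 0], [2, 0, 0.06, 0.15, 0, 0, 0], [2, 0, 0.06, 0.2, 0, 0, 0], [2, 0, 0.06, 0.2, 0, 0, 0]]

```text
t: 16.4
tcp_pos: [0.5218, 0.0425, 0.0621]
orientation: [[-0.333, 0.943, -0.001], [0.943, 0.333, 0.0], [0.001, -0.001, -1.0]]
force: [4.6, 1.2, -5.0]
opening: 0.296
```

```bash
python3 f.py
```

```text
16.55 [0.5218 0.0425 0.0621] Ftool [-0.4  5.4  5. ] Qtool [-0.92  -0.058  0.012]
```

>>> apply_moves:
  motion:
    - [[2, 0, 0.08, 0.05, 0, 0, 0], [2, 0, 0.08, 0.1, 0, 0, 0], [2, 0, 0.08, 0.15, 0, 0, 0], [2, 0, 0.08, 0.15, 0, 0, 0]]

```text
t: 16.93
tcp_pos: [0.5215, 0.0426, 0.0609]
orientation: [[-0.333, 0.943, -0.003], [0.943, 0.333, 0.0], [0.001, -0.003, -1.0]]
force: [0.1, 1.4, -2.5]
opening: 0.291
```

```bash
python3 f.py
```

```text
17.0833 [0.5216 0.0425 0.061 ] Ftool [0.6 0.8 3.1] Qtool [-0.115  0.034  0.023]
```

>>> apply_moves:
  motion:
    - [[2, 0, 0.01, 0.05, 0, 0, 0], [2, 0, 0.01, 0.1, 0, 0, 0], [2, 0, 0.01, 0.15, 0, 0, 0], [2, 0, 0.01, 0.15, 0, 0, 0]]

```text
t: 17.47
tcp_pos: [0.5231, 0.0424, 0.0609]
orientation: [[-0.333, 0.943, -0.0], [0.943, 0.333, -0.0], [-0.0, -0.0, -1.0]]
force: [-2.5, -0.4, 4.4]
opening: 0.299
```

```bash
python3 f.py
```

```text
17.6167 [0.5231 0.0424 0.0608] Ftool [ 1.  -3.  -5.2] Qtool [ 0.479  0.144 -0.003]
```

>>> apply_moves:
  motion:
    - [[2, 0, -0.04, 0.05, 0, 0, 0], [2, 0, -0.04, 0.1, 0, 0, 0], [2, 0, -0.04, 0.1, 0, 0, 0]]

```text
t: 17.92
tcp_pos: [0.5233, 0.0424, 0.0608]
orientation: [[-0.333, 0.943, 0.001], [0.943, 0.333, -0.0], [-0.0, 0.001, -1.0]]
force: [-4.1, 0.4, 10.9]
opening: 0.292
```

```bash
python3 f.py
```

```text
18.0667 [0.5233 0.0424 0.0608] Ftool [  1.7  -4.1 -10.2] Qtool [0.673 0.296 0.026]
```

>>> apply_moves:
  motion:
    - [[2, 0, 0.03, -0.25, 0, 0, 0], [6, 0, 0.03, -0.25, 0, 0, 0], [6, 0, 0.03, -0.25, 0, 0, 0], [6, 0, 0.03, -0.25, 0, 0, 0], [6, 0, 0.03, -0.25, 0, 0, 0]]

```text
t: 18.53
tcp_pos: [0.5234, 0.0425, 0.0617]
orientation: [[-0.333, 0.943, 0.001], [0.943, 0.333, -0.0], [-0.0, 0.001, -1.0]]
force: [0.4, 0.0, -0.1]
opening: 0.708
```

>>> apply_moves:
  motion:
    - [[6, 0, 0, 0, 0, 0, 0], [6, 0, 0, -1, 0, 0, 0], [6, 0, 0, -4, 0, 0, 0], [6, 0, 0, -8, 0, 0, 0], [6, 0, 0, -12, 0, 0, 0]]

```text
t: 18.95
tcp_pos: [0.5219, 0.0426, 0.1826]
orientation: [[-0.333, 0.943, -0.003], [0.943, 0.333, 0.0], [0.001, -0.002, -1.0]]
force: [0.5, 0.3, 0.1]
opening: 0.703
```

>>> apply_moves:
  motion:
    - [[6, 0, 0, -3, 0, 0, 0], [6, 0, 0, -6, 0, 0, 0], [6, 0, 0, -6, 0, 0, 0], [6, 0, 0, -6, 0, 0, 0]]

```text
t: 19.28
tcp_pos: [0.5248, 0.0424, 0.2453]
orientation: [[-0.333, 0.943, 0.007], [0.943, 0.333, -0.001], [-0.003, 0.006, -1.0]]
force: [0.0, 0.6, -0.2]
opening: 0.7
```

```bash
python3 f.py; python3 -c "
from h import *
w=read_camera('wrist')[:,:,::-1];s=read_camera('side')[:,:,::-1];t=read_camera('top')[:,:,::-1]
cv2.imwrite('pics/s9.png',s);cv2.imwrite('pics/t9.png',t)
a=cv2.resize(w[60:300,170:460],(580,480),interpolation=3)
b=cv2.resize(s[200:310,240:350],(220,220),interpolation=3)
cv2.imwrite('pics/f9.png',np.hstack([a,np.vstack([b,np.zeros((260,220,3),np.uint8)])]))"
```

```text
19.4333 [0.5231 0.0425 0.2424] Ftool [-0.1  0.3  0.2] Qtool [-0.009  0.015 -0.039]
```

View pics/f9.png

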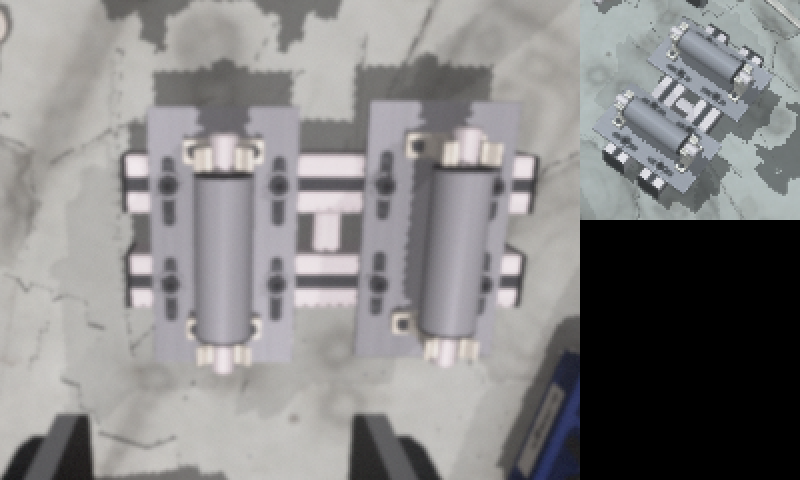

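The picture shows the roller between both clips, from (222,150) to (222,355). Its ends sit like its neighbour's, and nothing else has moved.

```bash
python3 -c "
from workcell import *
job_done()"
```

```text
the job is handed in; nothing more can be done
```

The idler roller is back in the empty clips. Both ends look fully home, and I handed the job in at about 19.6 s on the robot's clock.

- **Finding the clips:** I gripped the roller, carried it over and lowered it in small steps. It passed the height where its body would ride on a clip without any contact. The stubs then met the lips at about the expected mouth height, so no search along the axle was needed. I corrected about 2 mm sideways and 1° of yaw from the measured forces.
- **Pressing home:** It snapped in at about 13–14 N. It stopped on a hard seat with the axis about 72 mm up, the home height given, and stayed there under about 13 N of push.
- **Last checks:** After release the tool force was back to about zero. The last wrist and side pictures show both stubs in the clips, like the neighbour. In that view of the frame nothing else looks disturbed. I took a final top view but did not look at it, so the tools, pen and bottle outside that view were not checked again.
- **Disagreements:** Before contact, the wrist picture suggested the roller was already aligned sideways, while the top and side measurement put it about 2 mm off. The contact forces agreed with the measurement.

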